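Snap the filter lid shut and find the socket for its nut

TASK

Press the filter housing's blue hinged lid down until it snaps fully shut past its catch and stays shut when let go. Then try the sockets from the mat on the brass hex nut of the lid until you find the one that goes fully down over the nut, leaving those that do not fit standing upright on the mat. Finish still gripping the fitting socket, upright and seated fully down on the nut, and do not disturb the bearing, the tape measure or the tin.

Things in the scene. Friction and masses are not known exactly. Their poses are not given: they have to be found in the camera images.
- lid (a joint): Angle of the lid: 0 fully shut, growing as it opens (rad). It starts open and stays at any angle where it is left (stiff hinge, a few newtons at the front edge move it). Near shut, from about 0.10 to 0.05 rad, a sprung ball catch resists and about 9 N on the lid pad is needed; past that it snaps to 0 and stays (about 13 N up reopens it).
- lid_hinge (a point): Mid-point of the hinge line on the housing's rim farthest from the robot, 52 mm above the worktop. Its y axis is the hinge line, its x axis points level from the lid's front to the hinge, z up; it does not turn with the lid. The lid opens upward, its front edge (at -x) rising.
- lid_pad (a point): Ribbed patch on the lid's upper face near its front edge, where it is pressed shut: 135 mm from the hinge line along the lid, 8 mm above the hinge line when shut; moves with the lid. 40 mm of flat lid lies between this point and the washer round the nut; the lid's front end is 20 mm beyond it.
- nut_seat (a point): Centre of the foot of the brass hex nut, on its 44 mm washer in the middle of the lid, 73 mm from the hinge line; moves with the lid, 63 mm above the worktop when shut. z is the nut's axis. The nut is 24 mm across flats, 14 mm high, its bolt end 3 mm higher; flats face the point's x axis and every 60 degrees from it. It does not turn. A seated socket has its mouth on the washer.
- housing: Aluminium filter housing, screwed down, 140 (x) x 130 (y) x 50 mm high, with pipe stubs to 86 mm at its +y and -y sides and a lid hinged along its +x side; origin under its centre, x to the hinge side.
- mat: Grey mat fixed on the worktop, 130 (x) x 290 (y) x 4 mm thick, origin at the centre of its underside. The three sockets stand on it in a row along its y axis, about 90 mm apart.
- socket_a_mid (a point): Middle, on the axis, 38 mm above the mouth, of one of three loose steel sockets that look the same, about 160 g, standing mouth down on the mat in any order. Total height 76 mm: a round body 40 mm across and 36 mm high; above it a hexagonal head 22 mm across flats and 40 mm high to grip by. z is up; the head's flats face the point's x axis and every 60 degrees from it.
- socket_b_mid (a point): The middle of another of the three sockets, the same to look at as the one of socket_a_mid, with all that is said there.
- socket_c_mid (a point): The middle of another of the three sockets, the same to look at as the one of socket_a_mid, with all that is said there.
- socket_a: The same socket as socket_a_mid, same axes; origin at the centre of its mouth, its lowest point. The opening underneath is hexagonal, 20 mm deep, its flats facing as those of the head. Its width cannot be seen and is not told: one of the three goes over the nut with about 1 mm of play on every side, the other two are at least 4 mm too narrow and stop on top of the nut.
- socket_b: The same socket as socket_b_mid; origin at the centre of its mouth, with all that is said of socket_a.
- socket_c: The same socket as socket_c_mid; origin at the centre of its mouth, with all that is said of socket_a.
- bearing: Ball bearing lying flat, 47 mm across, 14 mm high, a bystander; origin under its centre.
- tape_measure: Yellow tape measure, 36 x 82 x 62 mm high, a bystander; origin under its centre.
- grease_tin: Flat blue round tin, 75 mm across, 38 mm high, a bystander; origin under its centre.
Things that resemble listed ones, but are neither listed nor needed, are in the scene too. What is shaped like the socket_c but green or purple is not meant.

How it is judged (in metres and radians):
On the way, in this order (a step that is already met when the one before it is completed fails the run):
1. the lid has snapped shut and stays shut with the robot off it (value of joint lid below 0.02 rad and contact force between each of the arm, the fingers and lid below 0.5 N), for 0.3 s.
2. a socket (only one can) is fully down over the nut (value of joint lid below 0.02 rad and ((z of socket_a in the frame of nut_seat below 0.004 m and horizontal distance between socket_a and nut_seat below 0.004 m and angle between socket_a's own z axis and vertical below 0.07 rad) or (z of socket_b in the frame of nut_seat below 0.004 m and horizontal distance between socket_b and nut_seat below 0.004 m and angle between socket_b's own z axis and vertical below 0.07 rad) or (z of socket_c in the frame of nut_seat below 0.004 m and horizontal distance between socket_c and nut_seat below 0.004 m and angle between socket_c's own z axis and vertical below 0.07 rad))), for 0.2 s.
At the end, for the whole second after the job is handed in: The lid is shut (below 0.02 rad); the one socket that fits stands on the nut, its mouth within 4 mm of the washer and 4 mm of the nut's axis, upright within 4 degrees, still and gripped by the fingers (over 2 N); the other two stand upright on the mat (axes within its edges), not touched (value of joint lid below 0.02 rad and (((z of socket_a in the frame of nut_seat below 0.004 m and horizontal distance between socket_a and nut_seat below 0.004 m and angle between socket_a's own z axis and vertical below 0.07 rad) and contact force between the fingers and socket_a above 2 N and linear speed of socket_a below 0.02 m/s and angle between each of socket_b_mid, socket_c_mid's own z axis and vertical below 0.1 rad and x of socket_b_mid in the frame of mat between -0.065 and 0.065 m and y of socket_b_mid in the frame of mat between -0.145 and 0.145 m and z of socket_b_mid in the frame of mat between 0.038 and 0.046 m and contact force between the fingers and socket_b below 0.5 N and x of socket_c_mid in the frame of mat between -0.065 and 0.065 m and y of socket_c_mid in the frame of mat between -0.145 and 0.145 m and z of socket_c_mid in the frame of mat between 0.038 and 0.046 m and contact force between the fingers and socket_c below 0.5 N) or ((z of socket_b in the frame of nut_seat below 0.004 m and horizontal distance between socket_b and nut_seat below 0.004 m and angle between socket_b's own z axis and vertical below 0.07 rad) and contact force between the fingers and socket_b above 2 N and linear speed of socket_b below 0.02 m/s and angle between each of socket_a_mid, socket_c_mid's own z axis and vertical below 0.1 rad and x of socket_a_mid in the frame of mat between -0.065 and 0.065 m and y of socket_a_mid in the frame of mat between -0.145 and 0.145 m and z of socket_a_mid in the frame of mat between 0.038 and 0.046 m and contact force between the fingers and socket_a below 0.5 N and x of socket_c_mid in the frame of mat between -0.065 and 0.065 m and y of socket_c_mid in the frame of mat between -0.145 and 0.145 m and z of socket_c_mid in the frame of mat between 0.038 and 0.046 m and contact force between the fingers and socket_c below 0.5 N) or ((z of socket_c in the frame of nut_seat below 0.004 m and horizontal distance between socket_c and nut_seat below 0.004 m and angle between socket_c's own z axis and vertical below 0.07 rad) and contact force between the fingers and socket_c above 2 N and linear speed of socket_c below 0.02 m/s and angle between each of socket_a_mid, socket_b_mid's own z axis and vertical below 0.1 rad and x of socket_a_mid in the frame of mat between -0.065 and 0.065 m and y of socket_a_mid in the frame of mat between -0.145 and 0.145 m and z of socket_a_mid in the frame of mat between 0.038 and 0.046 m and contact force between the fingers and socket_a below 0.5 N and x of socket_b_mid in the frame of mat between -0.065 and 0.065 m and y of socket_b_mid in the frame of mat between -0.145 and 0.145 m and z of socket_b_mid in the frame of mat between 0.038 and 0.046 m and contact force between the fingers and socket_b below 0.5 N))); the arm keeps its last pose, push and grip.
It fails at once if the bearing is pushed more than 25 mm or tipped over (distance of bearing from where it was at the start of the episode above 0.025 m or angle between bearing's own z axis and vertical above 0.6 rad).
It fails at once if the tape measure is pushed more than 25 mm or tipped over (distance of tape_measure from where it was at the start of the episode above 0.025 m or angle between tape_measure's own z axis and vertical above 0.6 rad).
It fails at once if the tin is pushed more than 25 mm or tipped over (distance of grease_tin from where it was at the start of the episode above 0.025 m or angle between grease_tin's own z axis and vertical above 0.6 rad).
It also fails if it takes over 72 s, if anything falls off the work surface, if the arm or the gripper's body presses on something with over 40 N, if the wrist force passes 120 N, or if a joint passes its speed limit or range.

ROBOT

A 6-joint arm with a two-finger parallel gripper is mounted at the origin on a cart in front of the work surface, level with it; the furniture and walls round the work are solid. World frame = base frame: x ahead of the robot, y to its left, z up, the work surface at z = 0. Lengths are in mm, angles in rad, forces in N, time in s.
With the tool pointing down it reaches from about 350 to 775 mm from the base axis. Payload 7.3 kg.
Tool frame: the origin (TCP) lies at the very end of the fingers, on their centre line; the grasp point (between the pads) lies 19 mm behind it; z points along the fingers, y is the line along which they close (so a half turn about z gives the same grasp; the last joint's range is limited). The gripper opens to 92 mm and grips with 3 to 60 N. Pads are 19 mm wide; open, the fingers measure 130 mm over their backs; the gripper's body (75 mm by 190 mm) begins 47 mm behind the grasp point.
Start: joints at [1.119, 0.342, 1.524, -0, 1.275, -0.146], TCP at [158.04, 500.668, 226.741] pointing down, gripper open.
Joint ranges: [-2.53, 2.53], [-0.77, 2.02], [0.04, 2.7], [-1, 4.14], [0.28, 2.66], [-3.11, 3.11]. Speed limits (rad/s): [2.57, 2.57, 3.14, 3.14, 3.14, 3.14].

INTERFACE

Orientations are given as [roll, pitch, yaw] about the fixed x, y, z axes, in that order (R = Rz(yaw) Ry(pitch) Rx(roll)).
In Python, from plant import bot gives the robot as it stands.
- The arm moves only by the tool apply_moves, never from a script. Its argument "motion" is text: rows parted by semicolons, each of 4 numbers parted by spaces: the shift along the tool's x, y, z in m, then the turn about the tool's z in degrees. A call has 1 to 8 rows; each row shifts and turns the commanded pose from where the row before left it, along the tool's axes as they then stand; what a row does not reach is not made up. A row lasts 1/8 s, in which the tool goes at most 62.5 mm and 10.7 degrees, less where a joint would pass 70% of its speed; a pose out of reach is approached as far as the arm can. A call with a gripper value outside its range is refused whole. "fingers" is the opening, from -1 (shut) to 1 (fully open), set as the call begins (left out, the last holds). The fingers move at their own pace and stop on an object; the grip force is fixed at half the most. Time passes only in rows, so rows that do not move let the fingers close. It gives the time, the measured TCP pose, the force, the opening and the grip force at its end, in the units of the state.
- bot.get_obs(): the state, without advancing time (a new reading comes with each control period).
- bot.capture(name): name is "scene" or "top"; returns a dict with "img" (400x640x3 uint8, blue, green, red), "range_z" (400x640 float32, mm along the optical axis (not along the pixel's ray), 0 where there is no reading), "fx", "fy", "cx", "cy" (pixels), "world_from_camera" (4x4, takes a point from camera to world coordinates). Camera axes: x right, y down, z forward; pixel columns grow to the right and rows downward; lengths in mm; the calibration is good to about 2 mm. A picture is of the moment at which its call begins.
- bot.close_job(): hands the job in; it is judged then, once.
Trained networks look in a picture, given as the dict that the camera call returned (one of the last four; its "shot" number tells which), for a name from the list of things; names that differ only in an ending like _2 or _b are one class to them, and where a whole thing is asked for, a point or a joint stands for the part that bears it (a point fixed in the world has none). Each returns a list of dicts, best first, with "p" (0 to 1); they miss things now and then, are a little off and sometimes report something else, mostly with a low value. They report only what shows in the picture. A call takes as long as a camera call. They do not tell look-alikes from the thing itself.
- bot.cut_out(picture, thing): "pixels" (400x640 bool, what is visible of it) and "point" ([column, row] in pixels, amid what is visible of it).
The state is a dict: "time": time; "joint_positions": joint angles; "dq": joint speeds; "tau": joint torques, N m; "tool_pos": TCP position; "tcp_rot": TCP orientation; "contact_force": force on the tool from outside, world axes, zero at the start; "moment": the same for the moment, N m; "grip_width": finger opening in mm; "finger_force": force on a finger pad.
Only numpy, scipy, OpenCV 4.12 (cv2) and the standard library are available. Lean on these libraries where they do the work, as an engineer would, in place of code of your own. Each camera call takes 0.05 s, during which the arm holds its last target. There are 200 camera calls.

## Working session

There is one attempt and no reset: what is moved stays moved. The work goes in short steps, Python scripts to look and compute and a tool call to move; the robot and the scene stay as the last step left them, time stands still between calls to the robot, and variables do not carry over. Pictures are saved under pics/ and viewed, at most 10 in all, crops included, and the job is handed in when it is done.

Besides the shell and the picture viewer there is one more tool, called after "Call:" as name(argument=value, ...) on one line, values as JSON. apply_moves: Moves the arm, as the interface text tells. Its arguments: {"type":"object","properties":{"motion":{"type":"string"},"fingers":{"type":"number"}},"required":["motion"]}

```bash
ls; mkdir -p pics; cat > h.py <<'E'
import numpy as np, cv2
from plant import bot
def pts(c, mask=None):
    z=c["range_z"]; v,u=np.nonzero((z>0)&(mask if mask is not None else True))
    d=z[v,u]; P=np.c_[(u-c["cx"])/c["fx"]*d,(v-c["cy"])/c["fy"]*d,d,np.ones(len(d))]
    return (P@np.array(c["world_from_camera"]).T)[:,:3],u,v
E
python3 - <<'E'
from h import *
o=bot.get_obs(); print(o["time"],o["tool_pos"],o["tcp_rot"],o["contact_force"],o["grip_width"])
ims=[]
for n in ("scene","top"):
    c=bot.capture(n); cv2.imwrite(f"pics/{n}0.png",c["img"])
    print(n,c["shot"],np.round(np.array(c["world_from_camera"]),3).tolist(),c["fx"])
    for t in ("lid","lid_pad","nut_seat","housing","mat","socket_a","bearing","tape_measure","grease_tin"):
        for r in bot.cut_out(c,t)[:5]:
            P,_,_=pts(c,r["pixels"])
            if len(P)==0: print(t,r["p"],r["point"]);continue
            print(t,round(r["p"],2),np.round(r["point"]),r["pixels"].sum(),"med",np.median(P,0).round(),"lo",np.percentile(P,3,0).round(),"hi",np.percentile(P,97,0).round())
E
```

```text
pics
0.0 [157.83925309 500.27734337 226.04785784] [-3.14008744e+00 -2.09216087e-04  2.83583719e+00] [ 0.30690616 -0.28861114 -0.64785776] 91.86853573372117
scene 1 [[-0.79, -0.45, 0.417, 248.343], [-0.613, 0.561, -0.556, 436.642], [0.016, -0.695, -0.719, 683.738], [0.0, 0.0, 0.0, 1.0]] 392.6221927583341
lid 0.63 [276. 233.] 1882 med [599. 127. 132.] lo [544.  20.   2.] hi [680. 185. 159.]
lid_pad 0.8 [274. 234.] 1707 med [596. 129. 134.] lo [543.  60.  69.] hi [670. 185. 159.]
nut_seat 0.64 [277. 234.] 1901 med [598. 127. 132.] lo [543.  55.  14.] hi [677. 185. 159.]
nut_seat 0.2 [387. 191.] 445 med [ 536. -179.   40.] lo [ 522. -241.    5.] hi [ 572. -169.   81.]
housing 0.6 [277. 261.] 6151 med [587. 136.  34.] lo [531.  56.   6.] hi [671. 201. 154.]
mat 0.97 [386. 207.] 3559 med [ 518. -164.    5.] lo [ 473. -329.    2.] hi [599. -54.   7.]
socket_a 0.94 [371. 212.] 421 med [ 529. -101.   41.] lo [ 516. -119.   12.] hi [548. -91.  81.]
socket_a 0.93 [404. 168.] 378 med [ 542. -268.   40.] lo [ 528. -284.    9.] hi [ 561. -258.   81.]
socket_a 0.86 [331. 186.] 386 med [ 655. -111. 
[... 1410 characters left out ...]
] hi [ 680. -101.   79.]
socket_a 0.73 [347. 231.] 244 med [ 535. -109.   42.] lo [ 519. -127.   10.] hi [554. -92.  83.]
socket_a 0.67 [393. 176.] 264 med [ 661. -217.   38.] lo [ 647. -240.    5.] hi [ 682. -202.   79.]
socket_a 0.64 [319. 174.] 211 med [666. -40.  41.] lo [653. -56.  29.] hi [682. -23.  80.]
bearing 0.19 [246. 193.] 3046 med [616. 118. 120.] lo [554.  54.  63.] hi [677. 179. 157.]
tape_measure 0.97 [428. 164.] 556 med [ 700. -289.   57.] lo [ 670. -310.   12.] hi [ 742. -276.   66.]
grease_tin 0.57 [351. 123.] 810 med [ 795. -113.   39.] lo [ 763. -146.   15.] hi [829. -82.  43.]
grease_tin 0.32 [252. 197.] 4356 med [602. 111.  96.] lo [540.  42.   6.] hi [676. 186. 156.]
```

```bash
python3 - <<'E'
import cv2,numpy as np
a=cv2.imread("pics/scene0.png"); b=cv2.imread("pics/top0.png")
cv2.imwrite("pics/crop1.png",cv2.resize(b[100:300,190:457],None,fx=2.99,fy=2.99,interpolation=cv2.INTER_CUBIC)[:598,:798])
E
```

```text
(no output)
```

View pics/scene0.png

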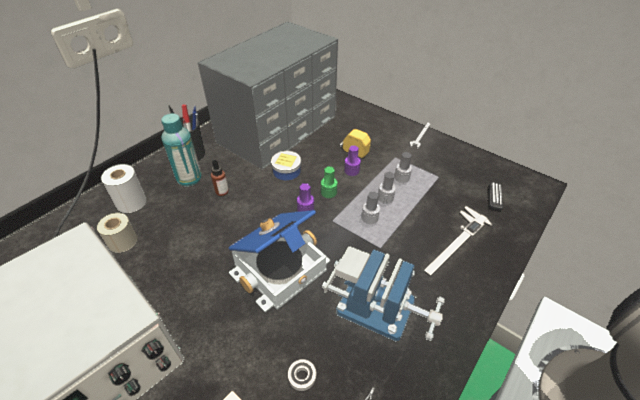

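View pics/crop1.png

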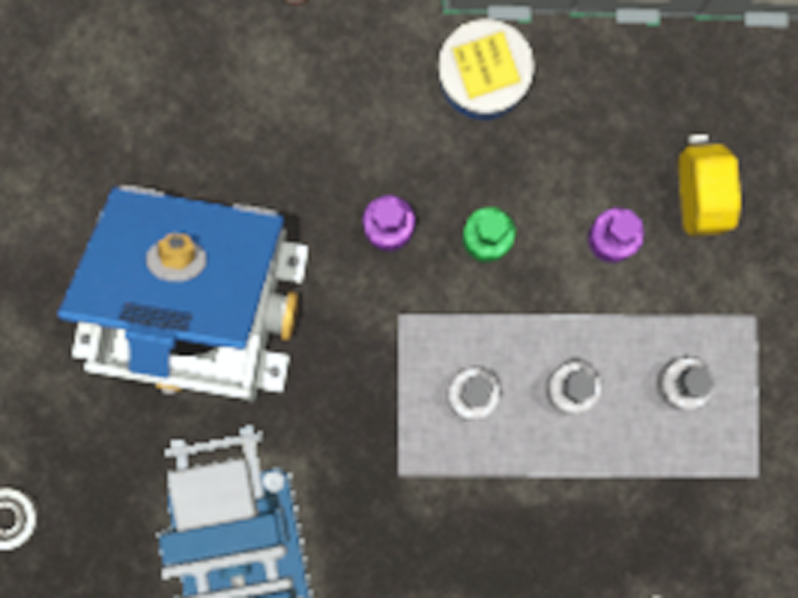

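The `scene` picture shows the open blue lid at (275,233), with the vise in front of it at (375,290). The bearing is at (301,376), the tin at (286,165) and the tape at (357,142).

Socket candidates:
- **Steel, on the mat:** (371,208), (388,187) and (404,167). These fit the description, being unpainted, on the grey mat and in a row along it.
- **Purple and green:** (305,196), (329,182) and (353,160). These are look-alikes standing off the mat.

The enlarged top crop confirms the steel ones at crop (475,392), (575,386) and (686,382). Next I measure the lid plane, the sockets and the obstacles.

```bash
cat >> h.py <<'E'
def uv2w(c,u,v,z):
    M=np.array(c["world_from_camera"]); d=M[:3,:3]@np.array([(u-c["cx"])/c["fx"],(v-c["cy"])/c["fy"],1.]); o=M[:3,3]
    return o+d*(z-o[2])/d[2]
def socks(c):
    """steel/any sockets: axis xy from head-top points, and flat direction from the head-top outline"""
    P,u,v=pts(c); out=[]
    for r in bot.cut_out(c,"socket_a"):
        if r["p"]<.4: continue
        Q,_,_=pts(c,r["pixels"]); 
        if len(Q)<60: continue
        zt=np.percentile(Q[:,2],95); T=Q[(Q[:,2]>zt-8)]
        B=Q[(Q[:,2]<zt-36)]
        out.append((round(r["p"],2),np.round(r["point"]),round(zt,1),len(T),((T[:,:2].max(0)+T[:,:2].min(0))/2).round(1),T[:,:2].mean(0).round(1)))
    return out
E
python3 - <<'E'
from h import *
def plane(P):
    for _ in range(5):
        m=P.mean(0); n=np.linalg.svd(P-m,full_matrices=False)[2][2]; n*=np.sign(n[2]); d=(P-m)@n; P=P[abs(d)<max(2,1.5*np.std(d))]
    return m,n,P
for n in ("top","scene"):
    c=bot.capture(n)
    hsv=cv2.cvtColor(c["img"],cv2.COLOR_BGR2HSV); blue=(hsv[...,0]>100)&(hsv[...,0]<125)&(hsv[...,1]>150)
    P,u,v=pts(c,blue); s=(P[:,0]>530)&(P[:,0]<700)&(P[:,1]>30)&(P[:,1]<210)&(P[:,2]>55)
    m,nn,Q=plane(P[s]); h=np.array([-nn[1],nn[0],0]); h/=np.linalg.norm(h); e=np.cross(h,nn); 
    if e[0]<0: e=-e; 
    if h[1]<0: h=-h
    print(n,"mean",m.round(1),"n",nn.round(3),"ang",np.arccos(nn[2]).round(3),"hinge yaw",np.arctan2(-h[0],h[1]).round(3),len(Q),"ext along e",np.percentile((Q-m)@e,[1,99]).round(1),"h",np.percentile((Q-m)@h,[1,99]).round(1))
    hi,lo=np.percentile((Q-m)@h,[1,99]); 
    f=lambda a,b:(m+a*e+b*h)
    el,eh=np.percentile((Q-m)@e,[1,99])
    print(" front mid",f(el,(hi+lo)/2).round(1)," back mid",f(eh,(hi+lo)/2).round(1))
    # brass/nut: points above plane within lid
    P,u,v=pts(c); d=(P-m)@nn; a=(P-m)@e; b=(P-m)@h
    s=(d>8)&(d<22)&(a>el+30)&(a<eh-20)&(abs(b-(hi+lo)/2)<40); print(" nut",s.sum(),np.median(P[s],0).round(1),np.median(d[s]).round(1),"along from front",(np.median(a[s])-el).round(1),"lat off",(np.median(b[s])-(hi+lo)/2).round(1))
    for x in socks(c): print(x)
    # vise
    s=(P[:,0]>380)&(P[:,0]<535)&(P[:,1]>-20)&(P[:,1]<180)&(P[:,2]>20); print(" vise",P[s].min(0).round(),P[s].max(0).round(), np.percentile(P[s][:,2],95))
    w=(P[:,0]>300)&(P[:,0]<800)&(abs(P[:,1])<330)&(P[:,2]>95); print(" tall",[(P[w&(abs(P[:,1]-y)<30)].mean(0).round(),P[w&(abs(P[:,1]-y)<30)][:,2].max().round()) for y in range(-300,301,60) if (w&(abs(P[:,1]-y)<30)).any()])
E
```

```text
top mean [622.2 114.7 111.1] n [ 0.657 -0.098  0.748] ang 0.726 hinge yaw -0.148 1906 ext along e [-73.8  72.9] h [-64.3  65.9]
 front mid [567.8 123.6 160.1]  back mid [676.2 107.5  62.7]
 nut 100 [633.9 113.5 122.4] 16.0 along from front 74.8 lat off -0.6
(0.67, array([382., 228.]), np.float64(82.6), 82, array([ 543.2, -188.8]), array([ 542.5, -188.6]))
(0.63, array([351., 179.]), np.float64(78.6), 84, array([ 663.8, -120.1]), array([ 663.6, -119.6]))
(0.63, array([392., 175.]), np.float64(78.3), 83, array([ 665.3, -220.9]), array([ 665.5, -221. ]))
(0.58, array([348., 231.]), np.float64(82.7), 78, array([ 535.7, -109.9]), array([ 535.7, -110. ]))
(0.55, array([420., 228.]), np.float64(83.2), 81, array([ 548.8, -277.1]), array([ 548.3, -277. ]))
(0.52, array([319., 174.]), np.float64(78.6), 84, array([671. , -39.7]), array([671. , -39.6]))
 vise [380.  22.  20.] [535. 135. 121.] 116.61803134824623
 tall [(array([381.,  26., 110.]), np.float64(117.0)), (array([476.,  66., 117.]), np.float64(157.0)), (array([539., 115., 127.]), np.float64(164.0)), (array([609., 168., 130.]), np.float64(159.0))]Traceback (most recent call last):
  File "<stdin>", line 10, in <module>
  File "<stdin>", line 4, in plane
IndexError: index 2 is out of bounds for axis 0 with size 1
```

```bash
cat >> h.py <<'E'
def hexfit(c,xy,z=80,name=None):
    """centre and flat direction (deg mod 60) of hex head top by rendering a hexagon against the grey picture"""
    from scipy.optimize import minimize
    M=np.linalg.inv(np.array(c["world_from_camera"])); g=cv2.cvtColor(c["img"],cv2.COLOR_BGR2GRAY).astype(float)
    def proj(X): q=X@M[:3,:3].T+M[:3,3]; return np.c_[c["fx"]*q[:,0]/q[:,2]+c["cx"],c["fy"]*q[:,1]/q[:,2]+c["cy"]]
    S=16; u0,v0=np.round(proj(np.array([[*xy,z]]))[0]).astype(int)-12
    G=g[v0:v0+24,u0:u0+24]; best=None
    def cost(p,ret=False):
        k=np.arange(6)*np.pi/3+np.radians(p[2])+np.pi/6
        V=proj(np.c_[p[0]+12.7*np.cos(k),p[1]+12.7*np.sin(k),np.full(6,z)]); A=np.zeros((24*S,24*S),np.uint8)
        cv2.fillConvexPoly(A,np.round((V-[u0-.5,v0-.5])*S*16).astype(np.int32),255,shift=4)
        a=cv2.resize(A,(24,24),interpolation=cv2.INTER_AREA)/255.
        w=cv2.dilate((a>0).astype(np.uint8),np.ones((3,3)))>0
        return np.var(G[a>.99])*(a>.99).sum()+sum([0]) if ret else -np.corrcoef(a[w],G[w])[0,1]**2
    for t in range(0,60,5):
        r=minimize(cost,[*xy,t],method="Nelder-Mead",options=dict(initial_simplex=np.array([[*xy,t],[xy[0]+3,xy[1],t],[xy[0],xy[1]+3,t],[*xy,t+8]])))
        if best is None or r.fun<best.fun: best=r
    return best.x[:2].round(1),round(best.x[2]%60,1),round(-best.fun,3)
E
python3 - <<'E'
from h import *
c=bot.capture("top")
for xy in ((535.7,-110),(543.2,-188.8),(548.8,-277)): print(hexfit(c,xy))
cv2.imwrite("pics/crop2.png",np.hstack([cv2.resize(c["img"][v-16:v+16,u-16:u+16],(266,266),interpolation=cv2.INTER_NEAREST) for u,v in ((350,230),(384,229),(421,228))]))
for n in ("top","scene"):
    if n=="scene": c=bot.capture("scene")
    P,_,_=pts(c)
    for x in range(100,800,100):
        print(n,x,[(int(np.percentile(P[s][:,2],99)) if (s:=((abs(P[:,0]-x)<50)&(abs(P[:,1]-y)<50))).sum()>3 else -1) for y in range(-400,701,100)])
E
```

```text
(array([ 535.1, -110. ]), np.float64(9.0), np.float64(0.703))
(array([ 541. , -185.8]), np.float64(33.8), np.float64(0.66))
(array([ 546.4, -271.4]), np.float64(28.2), np.float64(0.582))
top 100 [-1, -1, 3, 4, 4, 4, 4, -1, -1, -1, -1, -4]
top 200 [5, 5, 5, 5, 5, 5, 5, 6, 5, 6, 6, 6]
top 300 [22, 22, 17, 9, 56, 57, 7, 8, 6, 6, 11, 6]
top 400 [16, 9, 8, 10, 115, 117, 16, 17, 14, 13, 12, 14]
top 500 [5, 81, 81, 82, 23, 140, 51, 6, 13, 13, 12, 14]
top 600 [10, 79, 42, 37, 82, 160, 155, 5, 166, 166, 166, 6]
top 700 [5, 65, 77, 77, 78, 87, 91, 158, 167, 167, 167, 6]
scene 100 [-802, -802, 2, 15, 255, 3, -1, -1, -1, -1, -1, -1]
scene 200 [3, 3, 3, 3, 3, 3, 3, -1, -1, -1, -1, -1]
scene 300 [22, 21, 16, 8, 56, 84, 5, -1, -1, -1, -1, -1]
scene 400 [14, 9, 7, 9, 114, 115, 15, 16, -1, -1, -1, -1]
scene 500 [3, 80, 80, 81, 8, 143, 50, 3, 10, -1, -1, -1]
scene 600 [9, 80, 40, 37, 45, 160, 153, 3, 164, 164, -1, -1]
scene 700 [3, 63, 77, 77, 77, 84, 85, 160, 164, 165, -1, -1]
```

View pics/crop2.png

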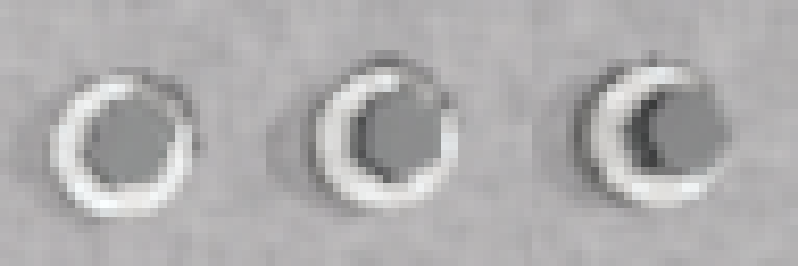

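The hex tops (dark grey) are at crop (130,140), (400,140) and (690,130). They are too coarse to give the yaw, so I'll use the grip width to check that. Now I move over the lid with the fingers shut.

Call:
apply_moves(motion="-0.0528 -0.0232 0;-0.0528 -0.0232 0;-0.0528 -0.0232 0;-0.0528 -0.0232 0;-0.0528 -0.0232 0;-0.0528 -0.0232 0;-0.0528 -0.0232 0;-0.0528 -0.0232 0", fingers=-1)

```text
validation failed for argument at $.mo...
```

Each row needs all four numbers, so I add the turn.

Call:
apply_moves(motion="-0.0528 -0.0232 0 0;-0.0528 -0.0232 0 0;-0.0528 -0.0232 0 0;-0.0528 -0.0232 0 0;-0.0528 -0.0232 0 0;-0.0528 -0.0232 0 0;-0.0528 -0.0232 0 0;-0.0528 -0.0232 0 0", fingers=-1)

```text
time: 2.25
tool_pos: [506.3, 195.1, 226.9]
tcp_rot: [3.141, 0.0, 2.836]
contact_force: [1.2, 0.3, -0.2]
grip_width: 16.6
finger_force: 0.0
```

Call:
apply_moves(motion="-0.0528 -0.0232 0 0;-0.0528 -0.0232 0 0;0 0 0.02 -9;0 0 0 0")

```text
time: 2.75
tool_pos: [590.9, 119.9, 204.9]
tcp_rot: [-3.141, -0.004, 2.99]
contact_force: [-0.7, -0.3, 0.2]
grip_width: 0.3
finger_force: 0.0
```

Call:
apply_moves(motion="0.004 0 0.04 0;0.003 0 0.012 0;0.008 0 0.013 0;0.008 0 0.015 0;0.006 0 0.014 0;0.005 0 0.014 0;0.004 0 0.013 0;0 0 0 0")

```text
time: 3.75
tool_pos: [553.6, 126.4, 85.4]
tcp_rot: [-3.141, -0.001, 2.993]
contact_force: [-0.0, -0.7, 0.2]
grip_width: 0.5
finger_force: 0.0
```

Call:
apply_moves(motion="0.002 0 0.006 0;0 0 0.005 0;0 0 0.004 0;0 0 0.004 0;0 0 0.003 0;0 0 0 0")

```text
time: 4.5
tool_pos: [552.0, 126.5, 63.9]
tcp_rot: [3.141, 0.0, 2.993]
contact_force: [-0.9, -0.4, -1.1]
grip_width: 0.3
finger_force: 0.0
```

Call:
apply_moves(motion="0 0 0.003 0;0 0 0.003 0;0 0 0.002 0;0 0 0 0")

```text
time: 5.0
tool_pos: [552.4, 126.5, 59.5]
tcp_rot: [3.141, 0.002, 2.993]
contact_force: [-12.7, -1.4, 33.7]
grip_width: 0.6
finger_force: 17.2
```

Call:
apply_moves(motion="0 0 -0.04 0;0 0 -0.06 0;0 0 -0.04 0;-0.0048 -0.0591 0 0;-0.0048 -0.0591 0 0;-0.0048 -0.0591 0 0;-0.0048 -0.0591 0 0;0 0 0 10", fingers=-1)

```text
time: 6.0
tool_pos: [535.8, -114.7, 195.0]
tcp_rot: [-3.141, 0.0, 2.81]
contact_force: [0.2, 0.5, -0.3]
grip_width: 0.3
finger_force: 0.0
```

Call:
apply_moves(motion="0 0 0 10;0 0 0 10;0 0 0 10;0 0 0 0", fingers=0.3)

```text
time: 6.5
tool_pos: [536.1, -110.4, 195.2]
tcp_rot: [-3.141, -0.0, 2.296]
contact_force: [-0.6, 0.2, 0.1]
grip_width: 35.7
finger_force: 0.0
```

```bash
python3 - <<'E'
from h import *
o=bot.get_obs(); print(o["time"],o["tool_pos"].round(1) if hasattr(o["tool_pos"],"round") else o["tool_pos"],o["tcp_rot"],o["contact_force"],o["grip_width"],o["joint_positions"])
c=bot.capture("top"); np.save("top1.npy",c,allow_pickle=True)
P,u,v=pts(c); s=(abs(P[:,0]-604)<60)&(abs(P[:,1]-118)<50)
L=P[s&(P[:,2]<66)&(P[:,2]>50)]; A=np.c_[L[:,:2],np.ones(len(L))]; k=np.linalg.lstsq(A,L[:,2],rcond=None)[0]; print("lid plane slope",k[:2].round(3),"z at",L.mean(0).round(1))
N=s&(P[:,2]>72); print("nut top",N.sum(),P[N].mean(0).round(1),((P[N].max(0)+P[N].min(0))/2).round(1),np.percentile(P[N][:,2],[10,50,90]).round(1))
hsv=cv2.cvtColor(c["img"],cv2.COLOR_BGR2HSV)
H=hsv[v,u]; w=s&(H[:,1]<60)&(np.hypot(P[:,0]-604,P[:,1]-118)<32); print("washer",w.sum(),P[w].mean(0).round(1),((P[w].max(0)+P[w].min(0))/2).round(1))
b=s&(H[:,0]>10)&(H[:,0]<30)&(H[:,1]>100);print("brass",b.sum(),P[b].mean(0).round(1))
uu,vv=int(u[N].mean()),int(v[N].mean())
cv2.imwrite("pics/nut.png",cv2.resize(c["img"][vv-35:vv+35,uu-40:uu+40],None,fx=8,fy=8,interpolation=cv2.INTER_NEAREST)); print(uu,vv)
E
```

```text
6.5 [ 536.1 -110.4  195.2] [-3.14140166e+00 -3.61943887e-04  2.29614577e+00] [-0.60046718  0.24311069  0.13360994] 35.69841513466255 [-3.43081352e-01  4.09583715e-01  1.51153739e+00  7.32620720e-06
  1.22088073e+00 -1.06843335e+00]
lid plane slope [0.    0.003] z at [603.5 118.   61.1]
nut top 99 [603.  119.2  78.5] [603.9 119.1  78.3] [75.6 78.6 81.3]
washer 206 [602.1 117.7  65.2] [602.9 119.1  70.5]
brass 74 [602.2 117.4  77.2]
248 198
```

View pics/nut.png

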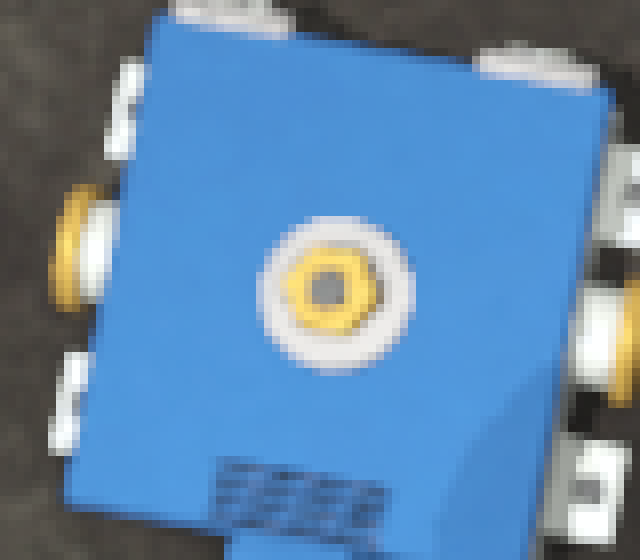

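Lid is shut: the plane is flat at z≈61, with the nut in the centre of the crop at (330,290). I descend on the first socket with a 42° tool-y heading.

Call:
apply_moves(motion="0 0 0.05 0;0 0 0.05 0;0 0 0.04 0;0 0 0.011 0;0 0 0 0")

```text
time: 7.18
tool_pos: [536.3, -110.3, 44.9]
tcp_rot: [-3.142, -0.0, 2.296]
contact_force: [0.5, 0.2, 1.2]
grip_width: 59.6
finger_force: 0.0
```

Call:
apply_moves(motion="0 0 0 0;0 0 0 0;0 0 0 0;0 0 0 0;0 0 0 0", fingers=-1)

```text
time: 7.8
tool_pos: [536.3, -110.3, 45.1]
tcp_rot: [3.141, 0.001, 2.295]
contact_force: [-1.1, 0.0, 2.9]
grip_width: 23.9
finger_force: 30.0
```

```bash
python3 - <<'E'
from h import *
c=np.load("top1.npy",allow_pickle=True).item()
hsv=cv2.cvtColor(c["img"],cv2.COLOR_BGR2HSV)
m=((hsv[...,0]<95)|(hsv[...,1]<60)).astype(np.uint8)
m2=np.zeros_like(m); cv2.circle(m2,(248,200),16,1,-1); m=m&m2
print(m.sum()); 
n,l,st,ce=cv2.connectedComponentsWithStats(m); i=l[198,248]; print(st[i],ce[i]); print("washer centre",uv2w(c,*ce[i],63).round(1))
# lid orientation from blue minAreaRect
b=((hsv[...,0]>95)&(hsv[...,0]<125)&(hsv[...,1]>100)).astype(np.uint8); b[:, :200]=0; b[:,300:]=0; b[:140]=0; b[250:]=0
n,l,st,ce=cv2.connectedComponentsWithStats(b); i=1+np.argmax(st[1:,4]); ct=cv2.findContours((l==i).astype(np.uint8),0,1)[0][0]
print(cv2.minAreaRect(ct), st[i])
e=[p[0] for p in ct]; 
# left edge line
L=[]; 
for vv in range(170,215):
    xs=np.nonzero(l[vv]==i)[0]
    if len(xs): L.append((xs[0],vv))
L=np.array([uv2w(c,a-.5,q,60)[:2] for a,q in L]); k=np.polyfit(L[:,0],L[:,1],1); print("edge yaw",np.arctan(k[0]))
o=bot.get_obs(); print(o["tool_pos"],o["grip_width"],o["finger_force"],o["moment"])
E
```

```text
296
[240 190  20  19 296] [249.61148649 199.18918919]
washer centre [602.5 118.7  63. ]
((249.3679962158203, 201.47601318359375), (59.032196044921875, 68.06591033935547), 10.304845809936523) [ 216  164   69   73 3421]
edge yaw -0.14696050170678
[ 536.31885306 -110.30825613   45.07680231] 23.87301878292764 29.99056962900795 [0.00147123 0.04612229 0.00149708]
```

Width 23.9 is about 10° off the flats, so I open, turn 10° and grip again.

Call:
apply_moves(motion="0 0 0 0;0 0 0 5;0 0 0 5;0 0 0 0", fingers=-0.3)

```text
time: 8.3
tool_pos: [536.0, -110.1, 44.5]
tcp_rot: [-3.141, -0.0, 2.121]
contact_force: [0.5, 0.7, 0.1]
grip_width: 32.1
finger_force: 0.0
```

Call:
apply_moves(motion="0 0 0 0;0 0 0 0;0 0 0 0", fingers=-1)

```text
time: 8.68
tool_pos: [536.0, -110.2, 44.6]
tcp_rot: [-3.142, -0.0, 2.121]
contact_force: [0.9, 0.4, 0.2]
grip_width: 23.7
finger_force: 30.0
```

Call:
apply_moves(motion="0 0 0 0;0 0 0 -4.5;0 0 0 -4.5;0 0 0 0", fingers=-0.3)

```text
time: 9.18
tool_pos: [536.2, -110.2, 44.8]
tcp_rot: [3.141, 0.0, 2.277]
contact_force: [0.3, -0.6, -0.3]
grip_width: 32.4
finger_force: 0.0
```

Call:
apply_moves(motion="0 0 0 0;0 0 0 0;0 0 0 0", fingers=-1)

```text
time: 9.55
tool_pos: [536.2, -110.3, 44.8]
tcp_rot: [3.141, 0.0, 2.277]
contact_force: [-0.3, -0.2, 0.4]
grip_width: 24.1
finger_force: 30.0
```

Call:
apply_moves(motion="0 0 0 0;0 0 0 0;0 0 0 0;0 0 0 5;0 0 0 5;0 0 0 0", fingers=-0.1)

```text
time: 10.3
tool_pos: [536.1, -110.2, 44.7]
tcp_rot: [3.142, -0.0, 2.104]
contact_force: [-0.3, 0.4, -0.5]
grip_width: 41.4
finger_force: 0.0
```

Call:
apply_moves(motion="0 0 0 0;0 0 0 0;0 0 0 0;0 0 0 0", fingers=-1)

```text
time: 10.8
tool_pos: [536.1, -110.2, 44.7]
tcp_rot: [3.141, -0.0, 2.103]
contact_force: [0.6, 0.8, -0.8]
grip_width: 23.4
finger_force: 30.0
```

Call:
apply_moves(motion="0 0 0 0;0 0 0 0;0 0 0 0;0 0 0 -7.5;0 0 0 -7.5;0 0 0 0", fingers=-0.1)

```text
time: 11.55
tool_pos: [536.1, -110.2, 44.7]
tcp_rot: [3.142, -0.0, 2.363]
contact_force: [0.3, -0.1, 0.6]
grip_width: 41.5
finger_force: 0.0
```

Call:
apply_moves(motion="0 0 0 0;0 0 0 0;0 0 0 0;0 0 0 0", fingers=-1)

```text
time: 12.05
tool_pos: [536.2, -110.2, 44.7]
tcp_rot: [3.141, 0.0, 2.364]
contact_force: [0.8, 0.1, -0.9]
grip_width: 24.2
finger_force: 30.0
```

```bash
python3 - <<'E'
from h import *
for i in range(4): o=bot.get_obs(); print(o["grip_width"],o["time"]); bot.capture("top") if i<3 else 0
E
```

```text
24.184192399813362 12.05
24.013365717170245 12.1
23.99788158892922 12.15
24.316669081756626 12.2
```

Readings barely change with angle, so the pads are aligning the flats themselves and there is a small constant offset. I re-grip at tool-y 111.5°, a nut flat direction, which also centres the socket in the other axis.

Call:
apply_moves(motion="0 0 0 0;0 0 0 0;0 0 0 -10;0 0 0 -10;0 0 0 -10;0 0 0 -10;0 0 0 -10;0 0 0 -10", fingers=-0.1)

```text
time: 13.2
tool_pos: [536.1, -110.2, 44.7]
tcp_rot: [3.142, -0.0, -2.866]
contact_force: [0.0, -1.1, 0.3]
grip_width: 41.2
finger_force: 0.0
```

Call:
apply_moves(motion="0 0 0 -6.1;0 0 0 0")

```text
time: 13.45
tool_pos: [536.1, -110.2, 44.7]
tcp_rot: [3.142, 0.0, -2.766]
contact_force: [-0.2, 0.7, 0.6]
grip_width: 41.3
finger_force: 0.0
```

Call:
apply_moves(motion="0 0 0 0;0 0 0 0;0 0 0 0;0 0 0 0", fingers=-1)

```text
time: 13.95
tool_pos: [536.1, -110.2, 44.7]
tcp_rot: [3.141, 0.0, -2.765]
contact_force: [-0.4, 1.2, 0.7]
grip_width: 23.9
finger_force: 30.0
```

Call:
apply_moves(motion="0 0 -0.05 0;0 0 -0.05 0;0 0 -0.02 0;-0.0365 0.0471 0 0;-0.0365 0.0471 0 0;-0.0365 0.0471 0 0;-0.0365 0.0471 0 0;0 0 0 0")

```text
time: 14.95
tool_pos: [602.6, 122.8, 164.0]
tcp_rot: [3.141, 0.0, -2.76]
contact_force: [-0.4, -1.5, -2.2]
grip_width: 23.8
finger_force: 30.0
```

Call:
apply_moves(motion="0 0 0 0;0 0 0.02 0;0 0 0.015 0;0 0 0 0")

```text
time: 15.45
tool_pos: [601.6, 117.5, 128.3]
tcp_rot: [3.141, -0.003, -2.767]
contact_force: [-0.8, -0.7, -0.8]
grip_width: 23.9
finger_force: 30.0
```

Call:
apply_moves(motion="-0.0015 0.0007 0 0;0 0 0.005 0;0 0 0.003 0;0 0 0.003 0;0 0 0.003 0;0 0 0 0")

```text
time: 16.2
tool_pos: [604.1, 120.0, 117.4]
tcp_rot: [-3.141, 0.002, -2.765]
contact_force: [-3.5, 0.3, 8.2]
grip_width: 23.9
finger_force: 30.0
```

Call:
apply_moves(motion="0 0 -0.0005 0;0 0 0 0")

```text
time: 16.45
tool_pos: [603.9, 120.0, 117.4]
tcp_rot: [-3.141, 0.001, -2.765]
contact_force: [-1.8, 0.4, 6.0]
grip_width: 24.1
finger_force: 30.0
```

Call:
apply_moves(motion="0.0006 -0.0003 0 0;0.0006 -0.0003 0 0;0.0006 -0.0003 0 0;0 0 0 0")

```text
time: 16.95
tool_pos: [603.3, 119.4, 117.6]
tcp_rot: [3.141, 0.004, -2.765]
contact_force: [0.2, 3.4, 5.6]
grip_width: 23.6
finger_force: 30.0
```

Call:
apply_moves(motion="0.0006 -0.0003 0 0;0.0006 -0.0003 0 0;0.0003 0.0008 0 0;0 0 0.0005 4;0 0 0 4;0 0 0 -5;0 0 0 -5;0 0 0 2")

```text
time: 17.95
tool_pos: [602.1, 117.8, 117.5]
tcp_rot: [-3.14, 0.003, -2.765]
contact_force: [0.6, -0.5, 9.4]
grip_width: 23.9
finger_force: 30.0
```

Call:
apply_moves(motion="-0.0006 -0.0002 0 0;-0.0006 -0.0002 0 0;-0.0006 -0.0002 0 0;0.0003 0.0007 0 0;0.0003 0.0007 0 0;0.0003 0.0007 0 0;0 0 0 0")

```text
time: 18.82
tool_pos: [602.3, 118.3, 117.4]
tcp_rot: [-3.138, 0.002, -2.765]
contact_force: [-0.5, -4.4, 9.9]
grip_width: 23.9
finger_force: 30.0
```

Socket 1 stays on the nut top, TCP z 117.5 versus about 104 when seated, after a sweep and a wiggle. I put it back and try the next.

Call:
apply_moves(motion="0 0 -0.03 0;0 0 -0.02 0;0.0364 -0.04705 0 0;0.0364 -0.04705 0 0;0.0364 -0.04705 0 0;0.0364 -0.04705 0 0;0 0 0.04 0;0 0 0.05 0")

```text
time: 19.82
tool_pos: [535.1, -110.4, 75.3]
tcp_rot: [-3.14, 0.001, -2.767]
contact_force: [0.9, 0.4, -2.2]
grip_width: 23.8
finger_force: 30.0
```

Call:
apply_moves(motion="0 0 0.02 0;0 0 0.008 0;0 0 0.002 0;0 0 0.001 0;0 0 0 0")

```text
time: 20.45
tool_pos: [535.5, -108.9, 45.5]
tcp_rot: [-3.141, 0.001, -2.765]
contact_force: [1.0, 0.2, -1.2]
grip_width: 23.8
finger_force: 30.0
```

Call:
apply_moves(motion="0 0 0.0005 0;0 0 0.0005 0;0 0 0 0")

```text
time: 20.82
tool_pos: [535.4, -108.9, 44.6]
tcp_rot: [-3.141, 0.001, -2.765]
contact_force: [-1.0, 0.1, 5.1]
grip_width: 23.5
finger_force: 30.0
```

Call:
apply_moves(motion="0 0 0 0;0 0 0 0;0 0 0 0;0 0 -0.03 0;0 0 -0.04 0;0.0112 -0.03845 0 0;0.0112 -0.03845 0 0;0 0 0 0", fingers=-0.1)

```text
time: 21.82
tool_pos: [542.6, -191.0, 113.6]
tcp_rot: [-3.141, 0.0, -2.768]
contact_force: [1.0, 0.3, 0.3]
grip_width: 41.1
finger_force: 0.0
```

```bash
python3 - <<'E'
from h import *
c=bot.capture("scene"); P,_,_=pts(c)
for xy in ((535.7,-109),(542.8,-188.7),(548.5,-277)):
    s=(np.hypot(P[:,0]-xy[0],P[:,1]-xy[1])<20)&(P[:,2]>73)&(P[:,2]<84); print(s.sum(),P[s].mean(0).round(1) if s.any() else 0)
o=bot.get_obs(); print(o["tool_pos"],o["time"])
cv2.imwrite("pics/s2.png",cv2.resize(c["img"][130:290,220:440],None,fx=3.6,fy=3.6))
E
```

```text
88 [ 534.6 -104.6   79.3]
73 [ 539.5 -186.    79.3]
18 [ 538.1 -278.4   78.6]
[ 542.21880051 -189.46013747  113.36075372] 21.875
```

View pics/s2.png

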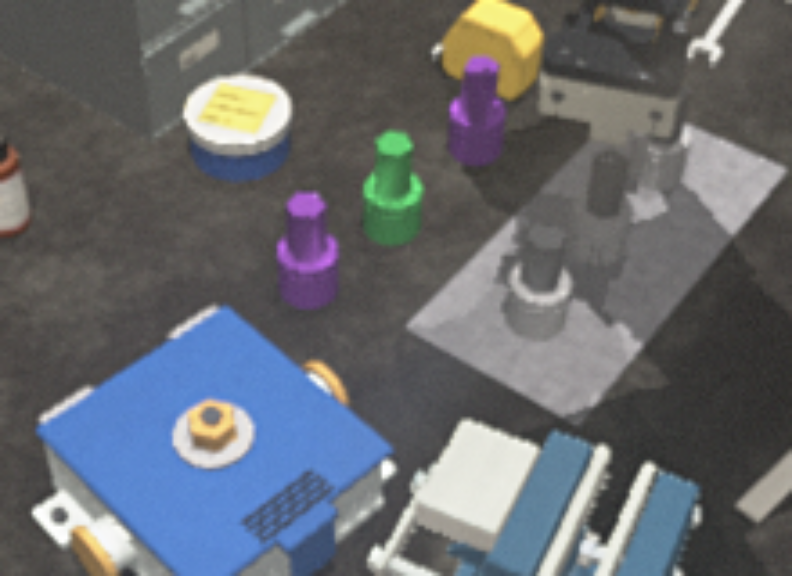

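The crop shows socket 1 upright on the mat at (540,285) and the lid shut. Next I descend on socket 2 at crop (605,200).

Call:
apply_moves(motion="0 0 0.03 0;0 0 0.03 0;0 0 0.0085 0;0 0 0 0")

```text
time: 22.38
tool_pos: [542.4, -187.9, 45.1]
tcp_rot: [3.141, -0.0, -2.764]
contact_force: [-0.1, 0.2, 0.6]
grip_width: 41.3
finger_force: 0.0
```

Call:
apply_moves(motion="0 0 0 0;0 0 0 0;0 0 0 0;0 0 0 0", fingers=-1)

```text
time: 22.88
tool_pos: [543.1, -188.9, 46.1]
tcp_rot: [-3.14, 0.001, -2.765]
contact_force: [1.0, 0.4, 5.1]
grip_width: 23.8
finger_force: 30.0
```

Call:
apply_moves(motion="0 0 0 0;0 0 0 0;0 0 0 10;0 0 0 10;0 0 0 10;0 0 0 10;0 0 0 10;0 0 0 10", fingers=-0.1)

```text
time: 23.88
tool_pos: [542.1, -188.3, 44.8]
tcp_rot: [-3.141, -0.001, 2.465]
contact_force: [-0.8, 0.4, 0.8]
grip_width: 41.3
finger_force: 0.0
```

Call:
apply_moves(motion="0 0 0 0;0 0 0 0;0 0 0 0;0 0 0 0;0 0 0 0", fingers=-1)

```text
time: 24.5
tool_pos: [542.3, -188.5, 45.0]
tcp_rot: [3.142, -0.0, 2.471]
contact_force: [-0.2, -0.8, -2.3]
grip_width: 23.7
finger_force: 30.0
```

Call:
apply_moves(motion="0 0 -0.06 0;0 0 -0.06 0;0.0239 0.0464 0 0;0.0239 0.0464 0 0;0.0239 0.0464 0 0;0.0239 0.0464 0 0;0.0239 0.0464 0 0;0.0239 0.0464 0 0")

```text
time: 25.5
tool_pos: [603.1, 120.4, 165.1]
tcp_rot: [-3.142, -0.0, 2.471]
contact_force: [1.0, -0.6, -2.4]
grip_width: 23.9
finger_force: 30.0
```

Call:
apply_moves(motion="0 0 0 0;0 0 0.02 0;0 0 0.015 0;0 0 0.004 0;0 0 0 0;0 0 0 0")

```text
time: 26.25
tool_pos: [603.6, 118.4, 126.9]
tcp_rot: [3.141, 0.001, 2.471]
contact_force: [0.2, 1.3, -1.9]
grip_width: 23.7
finger_force: 30.0
```

Call:
apply_moves(motion="0 0 0.005 0;0 0 0.003 0;0 0 0.003 0;0 0 0.002 0;0 0 0 0")

```text
time: 26.88
tool_pos: [603.7, 118.3, 115.3]
tcp_rot: [3.141, 0.002, 2.471]
contact_force: [-3.1, -1.5, 10.6]
grip_width: 23.6
finger_force: 30.1
```

Already below nut top and pushed toward −x, so it is probably entering. I ease it that way and press on.

Call:
apply_moves(motion="0.0003 -0.0007 0 0;0 0 0.001 0;0 0 0.001 2;0 0 0.001 -2;0 0 0 0")

```text
time: 27.5
tool_pos: [602.9, 117.9, 112.5]
tcp_rot: [3.141, 0.002, 2.472]
contact_force: [-3.7, -2.4, 12.2]
grip_width: 23.5
finger_force: 30.1
```

Call:
apply_moves(motion="0.0003 -0.0008 0 0;0 0 0.002 0;0 0 0.002 2;0 0 0.002 -4;0 0 0.002 2;0 0 0 0")

```text
time: 28.25
tool_pos: [604.3, 116.9, 107.6]
tcp_rot: [3.137, 0.008, 2.471]
contact_force: [-3.3, -5.1, 25.7]
grip_width: 23.8
finger_force: 30.1
```

```bash
python3 - <<'E'
from h import *
o=bot.get_obs(); print(o["tool_pos"],o["tcp_rot"],o["contact_force"],o["moment"])
c=bot.capture("scene")
cv2.imwrite("pics/s3.png",cv2.resize(c["img"][185:275,215:335],None,fx=6.5,fy=6.5,interpolation=cv2.INTER_CUBIC))
P,u,v=pts(c); s=(np.hypot(P[:,0]-600,P[:,1]-122)<24)&(P[:,2]>64)&(u<335)
h=np.histogram(P[s][:,2],np.arange(64,150,4)); print(h[0].tolist())
r=np.hypot(P[s][:,0]-603,P[s][:,1]-118.5)
for a in range(64,150,4):
    q=P[s][(P[s][:,2]>=a)&(P[s][:,2]<a+4)]
    if len(q): print(a,len(q),q.min(0).round(),q.max(0).round())
E
```

```text
[604.3435675  116.93048297 107.63504542] [3.13721139 0.0076563  2.47104921] [-3.27525389 -5.07118637 25.66547714] [-0.96068405  1.09399432  0.08512275]
[25, 18, 20, 31, 30, 24, 27, 33, 25, 50, 73, 27, 36, 35, 37, 37, 38, 34, 39, 69, 68]
64 25 [580. 105.  64.] [611. 141.  66.]
68 18 [582. 115.  69.] [609. 139.  72.]
72 20 [582. 103.  73.] [602. 140.  76.]
76 31 [582. 107.  76.] [611. 139.  80.]
80 30 [583. 114.  80.] [611. 139.  84.]
84 24 [582. 112.  84.] [610. 140.  88.]
88 27 [583. 112.  88.] [614. 139.  92.]
92 33 [582. 110.  92.] [614. 139.  96.]
96 25 [583. 108.  96.] [604. 139.  99.]
100 50 [583. 104. 100.] [613. 139. 104.]
104 73 [583. 108. 104.] [607. 138. 107.]
108 27 [589. 111. 108.] [607. 138. 112.]
112 36 [584. 108. 112.] [611. 141. 116.]
116 35 [582. 106. 116.] [612. 143. 120.]
120 37 [582. 106. 120.] [611. 143. 124.]
124 37 [582. 109. 124.] [610. 144. 128.]
128 38 [583. 108. 128.] [610. 142. 132.]
132 34 [581. 107. 132.] [611. 143. 136.]
136 39 [583. 109. 136.] [611. 143. 140.]
140 69 [582. 107. 140.] [616. 142. 144.]
144 68 [582. 107. 144.] [613. 142. 148.]
148 13 [582. 109. 148.] [610. 144. 152.]
```

View pics/s3.png

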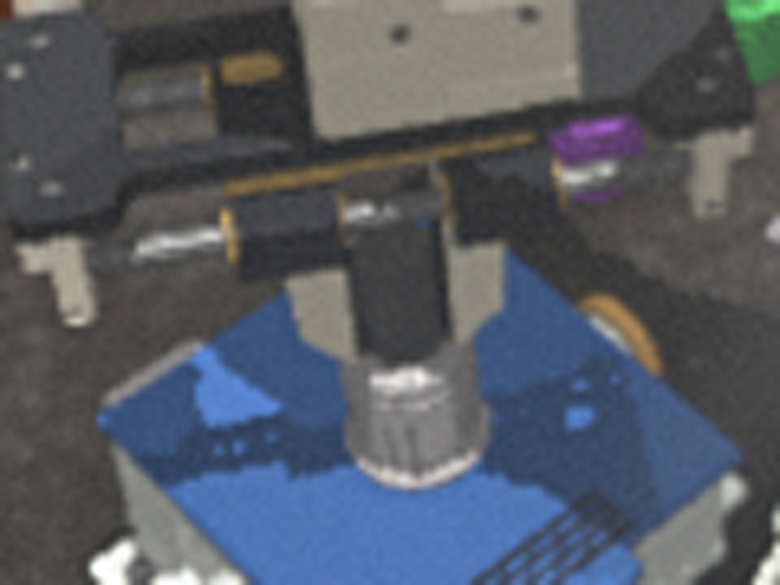

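The crop shows the socket body round the nut at (415,420), with its mouth within a few mm of the washer. So this socket fits but is binding. I ease the push, let it centre, then go on.

Call:
apply_moves(motion="0 0 -0.001 0;0 0 -0.001 0;0 0 -0.001 0;0 0 0 0")

```text
time: 28.8
tool_pos: [603.7, 117.0, 108.0]
tcp_rot: [3.139, 0.005, 2.471]
contact_force: [0.4, -3.0, 10.6]
grip_width: 23.1
finger_force: 30.0
```

Call:
apply_moves(motion="-0.0004 -0.0005 0 0;0 0 0.0005 2;0 0 0.0005 -2;0 0 0.0005 -2;0 0 0.0005 2;0 0 0 0")

```text
time: 29.55
tool_pos: [603.9, 116.7, 107.1]
tcp_rot: [3.138, 0.006, 2.471]
contact_force: [-2.4, -1.8, 17.2]
grip_width: 23.6
finger_force: 30.0
```

Call:
apply_moves(motion="0.0002 -0.0006 0 0;0 0 0.0005 4;0.0002 -0.0006 0 0;0 0 0.0005 -4;0 0 0.0005 -4;0 0 0.0005 4;0 0 0 0")

```text
time: 30.42
tool_pos: [602.8, 116.7, 103.2]
tcp_rot: [3.138, 0.005, 2.471]
contact_force: [1.9, 1.2, 6.2]
grip_width: 23.2
finger_force: 30.0
```

It dropped to TCP z 103.2 (seated ≈104). I press lightly to confirm and check the body's height.

Call:
apply_moves(motion="0 0 0.0005 0;0 0 0.0005 0;0 0 0 0;0 0 0 0")

```text
time: 30.92
tool_pos: [602.9, 116.7, 103.2]
tcp_rot: [3.137, 0.005, 2.472]
contact_force: [0.1, -0.3, 10.1]
grip_width: 23.3
finger_force: 30.0
```

```bash
python3 - <<'E'
from h import *
o=bot.get_obs(); print(o["time"],o["tool_pos"],o["tcp_rot"],o["contact_force"],o["moment"],o["finger_force"])
c=bot.capture("scene")
cv2.imwrite("pics/s4.png",np.vstack([cv2.resize(c["img"][185:275,215:335],(520,390),interpolation=cv2.INTER_CUBIC),cv2.resize(c["img"][140:240,340:440],(520,200))]))
P,u,v=pts(c); s=(np.hypot(P[:,0]-600,P[:,1]-122)<24)&(P[:,2]>60)&(P[:,2]<120)
print(np.histogram(P[s][:,2],np.arange(64,122,2)))
for xy in ((535.4,-108.9),(548.5,-277)):
    s=(np.hypot(P[:,0]-xy[0],P[:,1]-xy[1])<20)&(P[:,2]>73)&(P[:,2]<84); print(s.sum(),P[s].mean(0).round(1))
hsv=cv2.cvtColor(c["img"],cv2.COLOR_BGR2HSV)[v,u]
s=(abs(P[:,0]-600)<90)&(abs(P[:,1]-118)<80)&(P[:,2]>50)&(P[:,2]<75)&(hsv[:,0]>95)&(hsv[:,0]<125)&(hsv[:,1]>120)
L=P[s]; print("lid slope",np.linalg.lstsq(np.c_[L[:,:2],np.ones(len(L))],L[:,2],rcond=None)[0].round(3))
E
```

```text
30.925 [602.93589885 116.72132529 103.21452455] [3.13704323 0.00525335 2.47159396] [ 0.13338408 -0.2631433  10.13086797] [-0.10475213 -0.11015554  0.20784194] 30.001320244045928
(array([20, 10, 14, 12, 13, 12, 13, 15, 16, 13, 14, 14, 14, 10, 14, 14, 16,
       49, 42, 10, 10, 16, 12, 20, 15, 15, 18, 16]), array([ 64,  66,  68,  70,  72,  74,  76,  78,  80,  82,  84,  86,  88,
        90,  92,  94,  96,  98, 100, 102, 104, 106, 108, 110, 112, 114,
       116, 118, 120]))
87 [ 534.6 -104.7   79.4]
70 [ 545.3 -274.9   79. ]
lid slope [2.0000e-03 1.0000e-03 5.9236e+01]
```

View pics/s4.png

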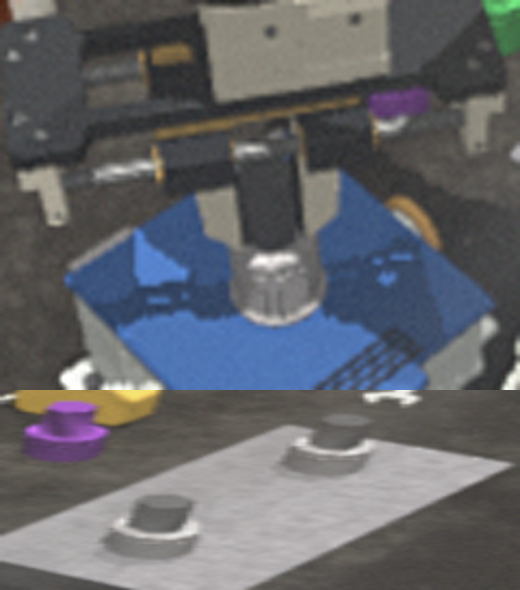

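The ring is at z≈100, as expected for a seated socket. The socket sits on the washer at (275,290). The other two stand upright on the mat at (155,525) and (330,445), and the lid is flat. I hand in.

```bash
python3 -c "
from h import *
print(bot.close_job())"
```

```text
the job is handed in; nothing more can be done
None
```

The lid is shut, and the middle socket is the one that fits: I handed in at 31 s with it gripped and seated on the nut, the other two upright on the mat, and no contact with the bearing, tape or tin; no verdict was returned.

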